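# Set a microtome blade holder to its clearance angle with a pendulum gauge

## Robot

A 6-joint arm with a two-finger parallel gripper is mounted at the origin on a cart in front of the work surface, level with it; the furniture and walls round the work are solid. World frame = base frame: x ahead of the robot, y to its left, z up, the work surface at z = 0. Lengths are in mm, angles in rad, forces in N, time in s.
With the tool pointing down it reaches from about 350 to 875 mm from the base axis. Payload 4.2 kg.
Tool frame: the origin (TCP) lies at the very end of the fingers, on their centre line; the grasp point (between the pads) lies 19 mm behind it; z points along the fingers, y is the line along which they close (so a half turn about z gives the same grasp; the last joint's range is limited). The gripper opens to 85 mm and grips with 20 to 120 N. Pads are 22 mm wide; open, the fingers measure 114 mm over their backs; the gripper's body (76 mm by 85 mm) begins 54 mm behind the grasp point. The pads swing forward as they close: fully open they stand 13 mm farther back than shut.
Start: joints at [0.259, 0.385, 0.008, 0, -1.194, -0.259], TCP at [624.979, 0.025, 231.312] pointing down, gripper open.
Joint ranges: [-3.14, 3.14], [-1.21, 2.06], [-1.07, 1.41], [-3.16, 2.05], [-2.99, -0.16], [-3.1, 3.1]. Speed limits (rad/s): [2.79, 2.79, 3.14, 3.14, 3.14, 3.14].

## Interface

Orientations are given as a unit quaternion [x, y, z, w].
In Python, from bench import read_state, get_image, camera_model, job_done gives the robot as it stands.
- The arm moves only by the shell command python3 -m handwheel 'ROWS'. ROWS is JSON, a list of rows, each a list of 7 numbers: the shift along the tool's x, y, z in m, then the turn, a rotation vector about the tool's x, y, z in rad, then the gripper's target within -1 to 1 (fully open at 1, half-way at 0, shut at -1). In form: [[dx, dy, dz, wx, wy, wz, jaw], ...]. A call has 1 to 10 rows; each row is the pose to reach, as a shift and turn from the pose commanded when the call began, along the tool's axes at that moment; what a row does not reach only later rows make up. A row lasts 1/8 s, in which the tool goes at most 62.5 mm and 10.7 degrees, less where a joint would pass 70% of its speed; a pose out of reach is approached as far as the arm can. A call with a gripper value outside its range is refused whole. The fingers move at their own pace and stop on an object; the grip force is fixed at half the most. Time passes only in rows, so rows that repeat a pose let the fingers close. It gives the time, the measured TCP pose, the force, the opening and the grip force at its end, in the units of the state.
- read_state(): the state, without advancing time (a new reading comes with each control period).
- get_image(name): name is "scene" or "side" or "wrist"; returns (picture, depth): 384x512x3 uint8, blue, green, red; 384x512 float32, mm along the optical axis (not along the pixel's ray), 0 where there is no reading.
- camera_model(name): a dict with "K" (3x3 intrinsics, pixels), "dist" ([k1, k2, p1, p2, k3] as OpenCV has them; the pictures are not rectified), "rvec" (rotation vector, rad) and "tvec" (3), from world to camera coordinates, as OpenCV has them; the wrist camera has in their place "hand_eye" (4x4, takes a point from camera to tool coordinates, whose origin is the TCP and whose axes are the flange's). Camera axes: x right, y down, z forward; pixel columns grow to the right and rows downward; lengths in mm; the calibration is good to about 2 mm. A picture is of the moment at which its call begins: read the wrist's pose just before it. camera_model takes no time and is no camera call.
- job_done(): hands the job in; it is judged then, once.
The state is a dict: "clock": time; "joints": joint angles; "joint_vel": joint speeds; "joint_efforts": joint torques, N m; "position": TCP position; "ee_rot": TCP orientation; "contact_force": force on the tool from outside, world axes, zero at the start; "wrist_torque": the same for the moment, N m; "gripper_width": finger opening in mm; "grasp_force": force on a finger pad.
Only numpy, scipy, OpenCV 4.12 (cv2) and the standard library are available. Lean on these libraries where they do the work, as an engineer would, in place of code of your own. Each camera call takes 0.05 s, during which the arm holds its last target. There are 200 camera calls.

## Task

The microtome's blade holder lies unclamped in its cradle, tipped over to one side, and its angle has to be set to the red mark on the blue pendulum gauge. Take the gauge by its narrow sides, set its foot fully down in the recess on the front of the holder, and rock gauge and holder together until the swinging black pointer comes to rest on the red mark. Finish holding it exactly so, the gauge still gripped and flush in its recess, for a colleague to tighten the clamp (let go, the holder would tip back); leave the other things on the bench where they are.

Things in the scene. Friction and masses are not known exactly. Their poses are not given: they have to be found in the camera images.
- gauge_center (a point): Centre of the loose blue pendulum angle gauge, 39 mm above its underside. It stands upright: 78 mm tall (z), 60 mm wide (y, flat parallel sides to grip), blue case 20 mm thick (x), steel foot 24 x 60 x 12 mm with a 2 mm chamfer below; 0.23 kg. The white dial (57 mm over its rim, centred 45 mm above the underside) is on the -x face, standing 17 mm out from the middle.
- gauge_foot (a point): Centre of the gauge's underside, same axes as gauge_center.
- pointer (a joint): Angle (rad) of the black pendulum pointer on the dial, 0 = along the gauge's own -z. It swings freely and hangs plumb, so at rest it reads the gauge's lean: positive when the gauge is turned by that angle about its own +x axis (top leaning to its -y). It swings for about 1.5 s after a movement.
- mark (a joint): Angle (rad) of the red mark, a small clip on the rim of the dial, counted like pointer; set before the start (-0.08 to 0.20), it stays. Its inner end is 0.1 rad (2.8 mm) wide. The pointer is on the mark when both joints read the same, that is, when the gauge leans by this angle.
- pointer_tip (a point): Tip of the pointer, 23.5 mm from its pivot; z runs along the pointer, away from the tip.
- red_mark (a point): Middle of the red mark, 23.5 mm from the pointer's pivot; z runs from the mark towards the pivot.
- seat (a point): Centre of the floor of the recess for the gauge's foot, on the front half of the blade holder's aluminium top. z: normal of the floor; x: the rocking axis, level, which lies in the floor through this point (the point stays put, 80 mm above the bench, while the holder rocks). The recess is 28 mm (x) by 64 mm (y) inside lips 7 mm tall and 5 mm thick, bevelled; the foot has 2 mm play all round.
- blade_holder (a joint): Lean (rad) of the half-round blade holder in its cradle: turn about the +x axis of seat, 0 = top level, range -0.24 to 0.28, positive leans its top to -y. Unclamped, its heavier left (+y) side, with the black ball lever, tips it to the stop at -0.24 with less than 0.15 N m; it turns easily. 105 x 97 mm on top, 0.8 kg.
- cradle: Grey cradle fixed to the bench, 116 (x) x 132 (y) mm, 56 mm tall, and the blade holder in it; origin under its centre. The seat is 28 mm in front (-x) of its middle, 80 mm up. The red blade guard, 24 mm above the holder's top, begins 33 mm behind (+x) the seat. The white flotation bath further left on the bench (y above 0.19) is 0.28 m tall.
- gauge: The gauge as a whole; origin and axes as gauge_foot.
- blade_dispenser: Bystander: blue and black blade dispenser box, 52x98x26 mm; origin under its centre.
- beaker: Bystander: small beaker, 52 mm wide, 65 mm tall; origin under its centre.
- staining_jar: Bystander: glass jar with lid, 55 mm wide, 114 mm tall; origin under its centre.
- wash_bottle: Bystander: white squeeze bottle with red cap, 66x93x182 mm; origin under its centre.
- tape_roll: Bystander: roll of tape, 98 mm wide, 25 mm tall; origin under its centre.
- forceps: Bystander: steel forceps lying flat, 14x126x11 mm; origin under its centre.
Things that resemble listed ones, but are neither listed nor needed, are in the scene too. Leave any orange look-alike of the gauge alone.

How it is judged:
By the outcome, as a careful person would: the job done as asked, in the order asked, and still so for the second after the job is handed in, while the arm keeps its last pose, push and grip.
It also fails if it takes over 45 s, if anything falls off the work surface, if the arm or the gripper's body presses on something with over 40 N, if the wrist force passes 120 N, or if a joint passes its speed limit or range.

## Working session

There is one attempt and no reset: what is moved stays moved. The work goes in short steps, Python scripts to look and compute and a shell command to move; the robot and the scene stay as the last step left them, time stands still between calls to the robot, and variables do not carry over. Pictures are saved under pics/ and viewed, at most 11 in all, crops included, and the job is handed in when it is done.

```bash
mkdir -p pics
cat > h.py <<'E'
import numpy as np, cv2
from bench import read_state, get_image, camera_model, job_done
from scipy.spatial.transform import Rotation as R
def cam(name,st=None):
    m=camera_model(name);K=np.array(m["K"],float);d=np.array(m["dist"],float)
    if name!="wrist":
        T=np.eye(4);T[:3,:3]=cv2.Rodrigues(np.array(m["rvec"],float))[0];T[:3,3]=np.ravel(m["tvec"]);return K,d,np.linalg.inv(T)
    W=np.eye(4);W[:3,:3]=R.from_quat(st["ee_rot"]).as_matrix();W[:3,3]=st["position"]
    return K,d,W@np.array(m["hand_eye"])
def shot(name,fn):
    st=read_state();im,dp=get_image(name);cv2.imwrite(f"pics/{fn}.png",im);K,d,T=cam(name,st)
    np.savez(f"pics/{fn}.npz",im=im,dp=dp,K=K,d=d,T=T);return im,dp
def ld(fn): return np.load(f"pics/{fn}.npz")
def ray(z,u,v):
    p=cv2.undistortPoints(np.array([[[u,v]]],float),z["K"],z["d"])[0,0];return np.array([p[0],p[1],1])
def pt(z,u,v,dep=None):
    if dep is None: dep=z["dp"][int(round(v)),int(round(u))]
    return (z["T"]@np.r_[ray(z,u,v)*dep,1])[:3]
def cloud(z):
    h,w=z["dp"].shape;g=np.stack(np.meshgrid(np.arange(w),np.arange(h)),-1).reshape(-1,1,2).astype(float)
    p=cv2.undistortPoints(g,z["K"],z["d"])[:,0];D=z["dp"].reshape(-1,1)
    c=np.c_[p,np.ones(len(p))]*D;return (c@z["T"][:3,:3].T+z["T"][:3,3]).reshape(h,w,3)
def proj(z,P):
    T=np.linalg.inv(z["T"]);return cv2.projectPoints(np.array(P,float).reshape(-1,3),cv2.Rodrigues(T[:3,:3])[0],T[:3,3],z["K"],z["d"])[0][:,0]
def crop(fn,u0,v0,u1,v1,s,out):
    im=cv2.imread(f"pics/{fn}.png")[v0:v1,u0:u1];cv2.imwrite(f"pics/{out}.png",cv2.resize(im,None,fx=s,fy=s,interpolation=cv2.INTER_CUBIC))
E
python3 - <<'E'
from h import *
ims=[shot(n,n+"0")[0] for n in ("scene","side")]
cv2.imwrite("pics/both0.png",np.hstack([cv2.resize(i,(400,300),interpolation=cv2.INTER_AREA) for i in ims]))
for n in("scene0","side0"):print(ld(n)["T"].round(2))
E
```

```text
[[ 4.4000e-01 -5.3000e-01  7.2000e-01 -2.4889e+02]
 [-9.0000e-01 -2.6000e-01  3.6000e-01 -4.7300e+02]
 [-0.0000e+00 -8.1000e-01 -5.9000e-01  7.3845e+02]
 [ 0.0000e+00  0.0000e+00  0.0000e+00  1.0000e+00]]
[[-9.5000e-01 -1.7000e-01  2.7000e-01  2.5445e+02]
 [-3.2000e-01  4.6000e-01 -8.3000e-01  9.0614e+02]
 [ 2.0000e-02 -8.7000e-01 -4.9000e-01  6.6226e+02]
 [ 0.0000e+00  0.0000e+00  0.0000e+00  1.0000e+00]]
```

View pics/scene0.png

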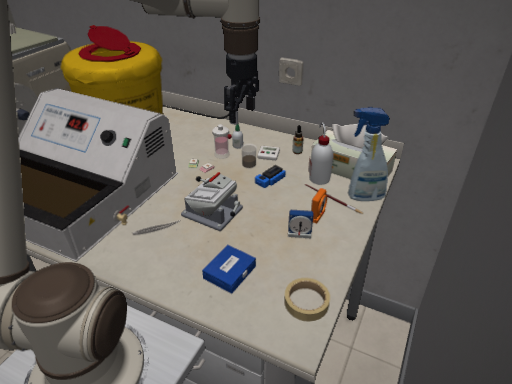

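View pics/side0.png

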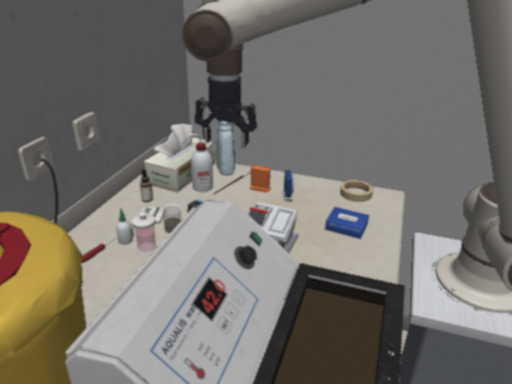

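The scene picture shows two gauge-like things: a blue one with a white dial at (300,223) and an orange one at (319,206). The blue one fits the description. The cradle with the holder is at (212,203). I'll check both in a crop and measure them.

Run:
```python
from h import *
crop("scene0",172,160,332,260,5,"c1")
z=ld("scene0");C=cloud(z);im=z["im"].astype(int)
b,g,r=im[...,0],im[...,1],im[...,2]
box=np.zeros(b.shape,bool);box[205:240,284:316]=1
m=box&(C[...,2]>8)&(C[...,2]<90)
P=C[m];print(len(P),np.percentile(P,[2,50,98],axis=0).round(1))
mb=m&(b>r+40);print(C[mb].mean(0).round(1),np.percentile(C[mb],[2,98],axis=0).round(1))
q=P.copy();(c,s,a)=cv2.minAreaRect(P[:,:2].astype(np.float32));print(c,s,a)
for u,v in[(300,226),(289,210),(311,212),(290,235),(311,236),(293,222),(308,222)]:print(u,v,pt(z,u,v).round(1))
```

```text
672 [[ 495.4 -248.2   10.1]
 [ 508.8 -224.4   49.4]
 [ 579.5 -194.1   79.6]]
[ 512.9 -220.8   77.1] [[ 500.1 -246.5   70.3]
 [ 527.2 -196.    80.5]]
(536.7614135742188, -216.002685546875) (85.76022338867188, 59.534759521484375) 8.790297508239746
300 226 [ 502.8 -224.3   44. ]
289 210 [ 596.6 -157.7    2.7]
311 212 [ 526.3 -242.1   78.5]
290 235 [ 500.5 -200.2    5.6]
311 236 [ 526.1 -248.4    0.6]
293 222 [ 503.2 -205.    49.5]
308 222 [ 513.6 -240.7   55.2]
```

View pics/c1.png

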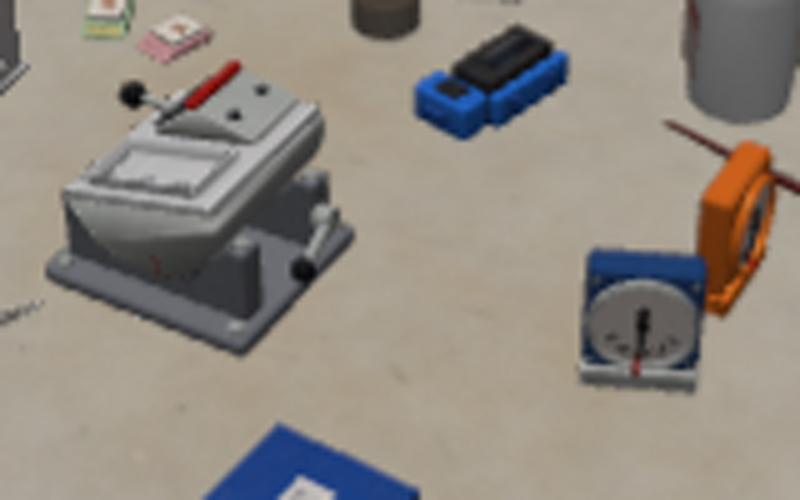

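The crop confirms the blue gauge at (300,223): white dial facing the robot, red mark near the bottom. The orange one at (319,206) is the look-alike. The holder's recess is at about (206,193). Next I'll measure the geometry more finely.

Run:
```python
from h import *
z=ld("scene0");C=cloud(z);im=z["im"].astype(int)
b,g,r=im[...,0],im[...,1],im[...,2]
box=np.zeros(b.shape,bool);box[200:242,282:314]=1
top=box&(C[...,2]>74)&(C[...,2]<84)&(b>r+30)&(C[...,0]<540)
P=C[top][:,:2];print("top",len(P),cv2.minAreaRect(P.astype(np.float32)),P.mean(0))
d=box&(C[...,2]>25)&(C[...,2]<65)&(C[...,0]<525)&(abs(b-r)<30)
P=C[d];c=np.median(P,0);P=P[np.linalg.norm(P-c,axis=1)<32];n=np.linalg.svd(P-P.mean(0))[2][2];print("dial",len(P),P.mean(0),n,np.degrees(np.arctan2(n[1],n[0])))
box[:]=0;box[170:232,178:248]=1
m=box&(C[...,2]>35)&(C[...,2]<130);print("holder",np.percentile(C[m],[1,50,99],axis=0).round(0))
st=read_state();print(st["position"],st["ee_rot"]);print(np.array(camera_model("wrist")["hand_eye"]).round(3),camera_model("wrist")["K"],z["K"])
print(R.from_quat(st["ee_rot"]).as_matrix().round(3))
```

```text
top 118 ((514.3220825195312, -220.3122100830078), (18.274438858032227, 54.60976791381836), 21.570621490478516) [ 513.58459437 -220.69320031]
dial 265 [ 506.68049668 -222.66943566   45.09693724] [0.93581388 0.35247882 0.00332513] 20.639125416647413
holder [[442. -32.  36.]
 [479.  13.  79.]
 [547.  90. 104.]]
[6.24490768e+02 9.86544593e-03 2.30356230e+02] [-7.07052090e-01  7.07160824e-01  6.33629580e-04 -7.14201700e-04]
[[  -0.      -0.965   -0.262   66.772]
 [   1.      -0.       0.       0.623]
 [  -0.      -0.262    0.965 -142.859]
 [   0.       0.       0.       1.   ]] [[299.40656558   0.         253.86871106]
 [  0.         299.40656558 194.1147382 ]
 [  0.           0.           1.        ]] [[415.7107032    0.         255.65627491]
 [  0.         415.7107032  186.6952945 ]
 [  0.           0.           1.        ]]
[[-0.    -1.    -0.002]
 [-1.     0.    -0.   ]
 [ 0.     0.002 -1.   ]]
```

```bash
python3 -m handwheel '[[0.22,0.108,0,0,0,1.2,1],[0.22,0.108,0,0,0,1.2,1],[0.22,0.108,0,0,0,1.2,1],[0.22,0.108,0,0,0,1.2,1],[0.22,0.108,0.03,0,0,1.2,1],[0.22,0.108,0.03,0,0,1.2,1],[0.22,0.108,0.03,0,0,1.2,1],[0.22,0.108,0.03,0,0,1.2,1],[0.22,0.108,0.03,0,0,1.2,1]]'
python3 - <<'E'
from h import *
shot("wrist","w1");s=read_state();print(s["position"].__str__(),R.from_quat(s["ee_rot"]).as_matrix().round(3),s["joints"])
crop("w1",0,0,512,384,1.5,"w1b")
E
```

```text
clock: 1.23
position: [516.9, -219.9, 201.1]
ee_rot: [-0.185, 0.983, 0.0, -0.0]
contact_force: [0.9, -0.3, -0.4]
gripper_width: 85.4
grasp_force: 0.0
[ 516.94428563 -219.8860883   201.21220676] [[-0.932 -0.363 -0.   ]
 [-0.363  0.932  0.   ]
 [ 0.     0.    -1.   ]] [-1.13764492e-01  3.01672020e-01 -1.95212874e-01 -7.04130724e-05
 -1.07412849e+00 -1.08525642e+00]
```

View pics/w1b.png

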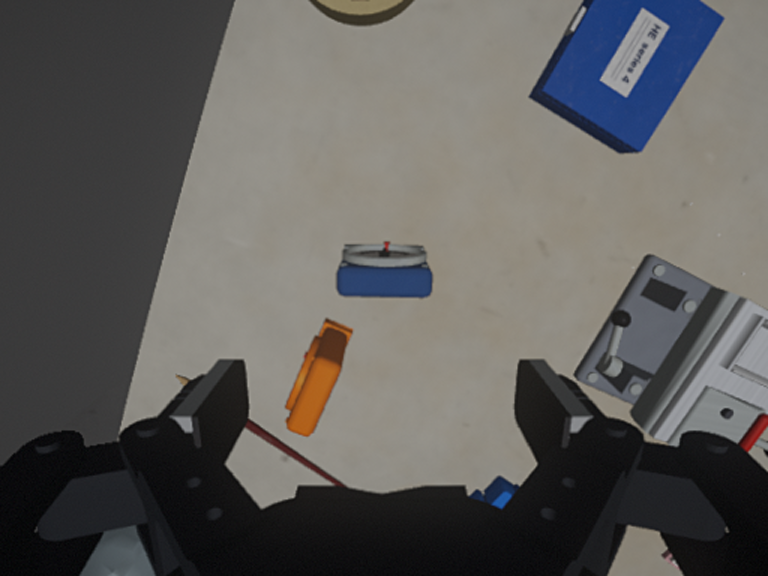

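The wrist view shows the blue gauge at (385,270), square with the tool. The orange look-alike is at (318,378), close behind it to the left. I'll compute the gauge offset and the finger clearance to the orange one.

Run:
```python
from h import *
z=ld("w1");C=cloud(z);im=z["im"].astype(int);b,g,r=im[...,0],im[...,1],im[...,2]
c,s=0.932,0.363;G=np.array([[c,s],[-s,c]]) # rows gx, gy
box=np.zeros(b.shape,bool);box[155:205,215:300]=1
t=box&(b>r+25)&(abs(C[...,2]-78)<4);P=C[t]
print("top z",np.median(P[:,2]),len(P));rr=cv2.minAreaRect(P[:,:2].astype(np.float32));print(rr)
L=(P[:,:2]-[516.94,-219.89])@G.T;print("local gx,gy range",np.percentile(L,[0.5,99.5],axis=0).round(1),L.mean(0))
print(cv2.minAreaRect(L.astype(np.float32)))
o=(r>150)&(b<90)&(C[...,2]>3)&(np.arange(384)[:,None]<300);L=(C[o][:,:2]-[516.94,-219.89])@G.T
k=C[o][:,2]
print("orange",len(L),L.min(0),L.max(0),k.max());print("near y<-30: min gx",L[L[:,1]<-35][:,0].min() if (L[:,1]<-35).any() else None, L[L[:,0].argmin()])
np.set_printoptions(suppress=True)
# dispenser/side scene
zs=ld("scene0");print("scene dial proj", proj(zs,[[516.94,-219.89,78]]))
# holder
h=(C[...,2]>50)&(C[...,2]<125)&(np.arange(512)[None]>400);print("holder seen",h.sum(), np.percentile(C[h],[1,99],axis=0).round())
```

```text
top z 77.96529826557907 1181
((515.5735473632812, -218.37252807617188), (17.948060989379883, 57.629390716552734), 19.748361587524414)
local gx,gy range [[ -9.5 -26.8]
 [  8.2  30.3]] [-1.19953516  1.75326607]
((-0.7226600646972656, 1.9103317260742188), (57.64071273803711, 17.95160484313965), 88.4681625366211)
orange 1023 [-66.89313728 -64.22768383] [106.03111977   3.19455478] 344.0100270319525
near y<-30: min gx 48.29465955844501 [-66.89313728  -0.51975854]
scene dial proj [[301.22627145 211.79360818]]
holder seen 7139 [[444. -25.  53.]
 [545.  63. 103.]]
```

```bash
python3 -m handwheel '[[0.001,0.002,0.04,0,0,0.027,1],[0.001,0.002,0.08,0,0,0.027,1],[0.001,0.002,0.12,0,0,0.027,1],[0.001,0.002,0.15,0,0,0.027,1],[0.001,0.002,0.174,0,0,0.027,1],[0.001,0.002,0.174,0,0,0.027,1]]' && python3 -m handwheel '[[0,0,0,0,0,0,-1],[0,0,0,0,0,0,-1],[0,0,0,0,0,0,-1],[0,0,0,0,0,0,-1],[0,0,0,0,0,0,-1],[0,0,0,0,0,0,-1]]'
python3 - <<'E'
from h import *
shot("wrist","w2");s=read_state();print(s["position"],s["joints"],s["contact_force"])
crop("w2",130,90,400,290,2.9,"w2b")
E
```

```text
clock: 2.02
position: [514.0, -218.2, 25.6]
ee_rot: [-0.171, 0.985, 0.001, -0.002]
contact_force: [-0.3, 0.0, 1.0]
gripper_width: 85.9
grasp_force: 0.0
clock: 2.78
position: [516.5, -218.6, 28.9]
ee_rot: [-0.171, 0.985, -0.001, 0.001]
contact_force: [-0.2, 1.3, 6.5]
gripper_width: 59.2
grasp_force: 65.2
[ 516.52030306 -218.58075918   28.89175119] [-1.11225631e-01  5.03404637e-01 -3.90806746e-01  5.28902179e-04
 -6.73537053e-01 -1.11557975e+00] [-0.59029142  2.09423394  5.69990261]
```

View pics/w2b.png

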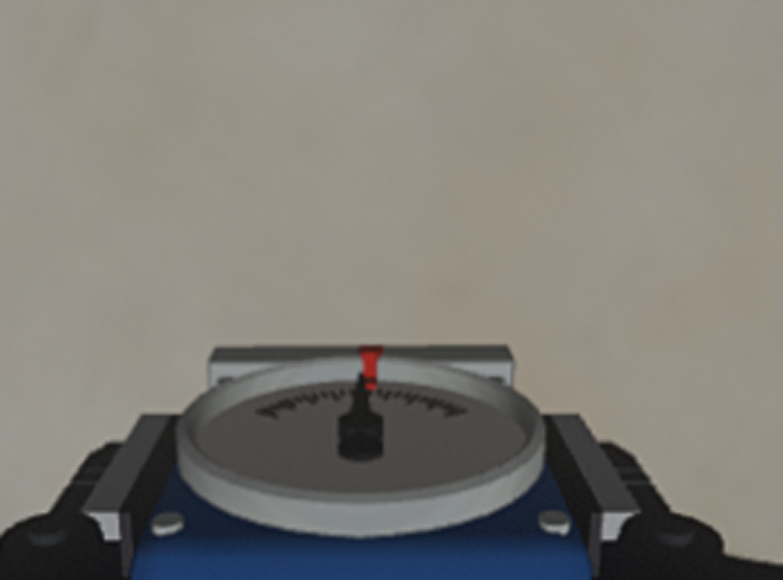

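The wrist picture shows the gauge gripped squarely. The pointer tip is at (361,375) and the red mark's inner end at (371,388), slightly to the gauge's +y side, so the target lean is slightly negative. I'll now work out the mark's angle and the seat's pose.

```bash
cat >> h.py <<'E'
def dial(fn,st=None):
    """positions in tool axes: tool x=-gauge x, y=gauge y ; plane tool x=+17"""
    z=ld(fn);H=np.array(camera_model("wrist")["hand_eye"]);im=z["im"].astype(int);b,g,r=im[...,0],im[...,1],im[...,2]
    def X(u,v,px):
        d=H[:3,:3]@ray(z,u,v);o=H[:3,3];return o+d*(px-o[0])/d[0]
    return z,im,b,g,r,X
E
python3 - <<'E'
from h import *
z,im,b,g,r,X=dial("w2")
red=(r>g+50)&(r>b+50)
for v in range(205,252):
    us=np.where(red[v,200:320])[0]+200
    dk=np.where(r[v,235:275]<65)[0]+235
    a=""
    if len(us): a+=f" red {us.min()}-{us.max()} {np.round(X(np.average(us,weights=r[v,us]-g[v,us]),v,17),1)}"
    if len(dk): w=(90-r[v,235:275]).clip(0);a+=f" dark {dk.min()}-{dk.max()} {np.round(X(dk.mean(),v,17),1)}"
    if a: print(v,a)
zz=ld("scene0");C=cloud(zz)
E
```

```text
210  red 261-261 [17.   3.4  8.9] dark 235-274 [17.  -0.1  8.9]
211  red 255-261 [17.   1.7  7.2] dark 235-274 [17.  -0.6  7.2]
212  red 255-260 [17.   1.4  5.6] dark 235-273 [17.  -3.5  5.6]
213  red 255-259 [17.   1.2  4. ]
214  red 255-259 [17.   1.2  2.4]
215  red 255-259 [17.   1.2  0.8]
216  red 255-259 [17.   1.2 -0.7]
217  red 255-259 [17.   1.2 -2.2]
218  red 255-259 [17.   1.1 -3.7]
219  red 255-259 [17.   1.1 -5.1] dark 254-254 [17.  -0.4 -5.1]
220  red 257-258 [17.   1.4 -6.5] dark 254-255 [17.  -0.1 -6.5]
221  dark 253-256 [17.  -0.1 -7.9]
222  red 256-258 [17.   1.1 -9.3] dark 252-255 [17.  -0.6 -9.3]
223  red 256-259 [ 17.    1.2 -10.6] dark 252-255 [ 17.   -0.6 -10.6]
224  red 258-258 [ 17.    1.5 -12. ] dark 247-261 [ 17.   -0.7 -12. ]
225  dark 238-271 [ 17.    0.  -13.2]
226  dark 235-274 [ 17.    0.2 -14.5]
227  dark 235-274 [ 17.   -0.2 -15.8]
228  dark 236-274 [ 17.   -0.2 -17. ]
229  dark 237-271 [ 17.   -0.4 -18.2]
230  dark 251-257 [ 17.   -0.4 -19.4]
231  dark 250-258 [ 17.   -0.4 -20.5]
232  dark 249-260 [ 17.   -0.2 -21.7]
233  dark 247-261 [ 17.   -0.4 -22.8]
234  dark 246-261 [ 17.   -0.6 -23.9]
235  dark 246-261 [ 17.   -0.6 -25. ]
236  dark 246-261 [ 17.   -0.6 -26.1]
237  dark 246-261 [ 17.   -0.6 -27.1]
238  dark 246-261 [ 17.   -0.6 -28.2]
239  dark 246-261 [ 17.   -0.6 -29.2]
240  dark 246-261 [ 17.   -0.6 -30.2]
241  dark 247-261 [ 17.   -0.4 -31.2]
242  dark 246-261 [ 17.   -0.6 -32.2]
243  dark 246-261 [ 17.   -0.6 -33.1]
244  dark 246-261 [ 17.   -0.6 -34.1]
245  dark 246-261 [ 17.   -0.6 -35. ]
246  dark 246-261 [ 17.   -0.6 -35.9]
247  dark 247-261 [ 17.   -0.4 -36.8]
248  dark 248-260 [ 17.   -0.4 -37.7]
249  dark 252-255 [ 17.   -0.6 -38.6]
```

Run:
```python
from h import *
crop("scene0",180,170,250,228,11,"c2")
```

```text
(no output)
```

View pics/c2.png

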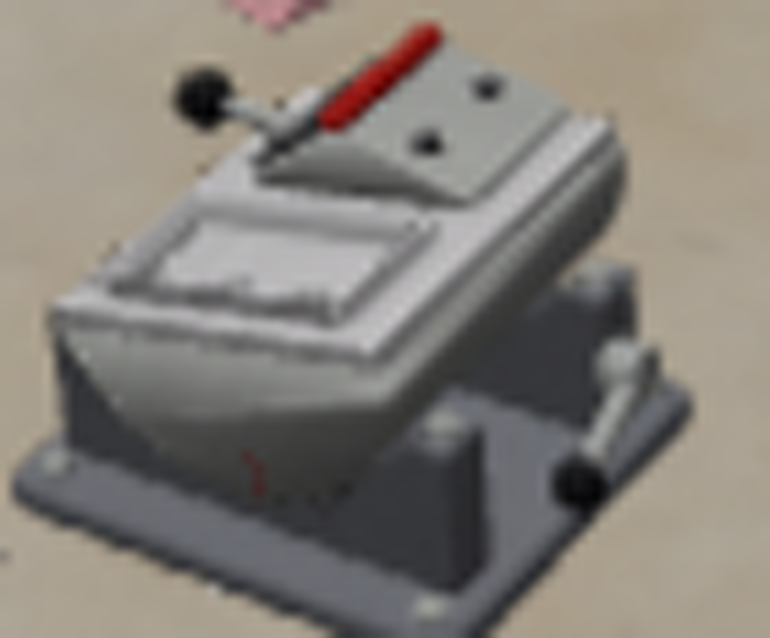

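The crop shows the tipped holder. The recess's outer corners are at about (195,205), (430,225), (110,285) and (335,320). The top's edges run (50,308)–(375,355) at the front and (375,355)–(610,125) on the right.

Run:
```python
from h import *
for fn in("scene0","w1"):
    z=ld(fn);C=cloud(z)
    if fn=="scene0": m=np.zeros(C.shape[:2],bool);m[172:205,183:238]=1
    else: m=np.zeros(C.shape[:2],bool);m[180:300,420:]=1
    m&=(C[...,2]>50)&(C[...,2]<110)
    P=C[m]
    # ransac plane
    best=0;rng=np.random.default_rng(0)
    for _ in range(800):
        a=P[rng.choice(len(P),3,False)];n=np.cross(a[1]-a[0],a[2]-a[0])
        l=np.linalg.norm(n)
        if l<100: continue
        n/=l
        if abs(n[2])<.85: continue
        k=abs((P-a[0])@n)<1.2
        if k.sum()>best:best=k.sum();K=k
    Q=P[K];c=Q.mean(0);n=np.linalg.svd(Q-c)[2][2];n*=np.sign(n[2])
    print(fn,best,len(P),c.round(1),n.round(4),"lean",np.arccos(n[2]),"yaw of x axis",np.degrees(np.arctan2(n[1],n[0]))-90, "deg")
    print(" rect",cv2.minAreaRect(Q[:,:2].astype(np.float32)))
z=ld("scene0")
for n,(u,v) in dict(TL=(195,205),TR=(430,225),BL=(110,285),BR=(335,320),FL=(50,308),FR=(375,355),BkR=(610,125)).items():print(n,pt(z,180+u/11,170+v/11).round(1))
print("fcen",pt(z,180+268/11,170+265/11))
```

```text
scene0 247 1147 [482.2  24.5  82.6] [0.016  0.2353 0.9718] lean 0.23809044941286744 yaw of x axis -3.8812767164638444 deg
 rect ((494.5128173828125, 31.931636810302734), (96.84407806396484, 103.78040313720703), 84.98799133300781)
w1 2060 7052 [489.5   8.9  86.3] [0.0187 0.2359 0.9716] lean 0.2389265019251209 yaw of x axis -4.532581236731161 deg
 rect ((496.8230895996094, 27.8776912689209), (87.84494018554688, 104.81871032714844), 86.37104797363281)
TL [484.8  63.3  78.9]
TR [486.3  -2.7  93.5]
BL [453.7  67.7  74.3]
BR [449.8   1.7  89. ]
FL [447.6  81.6  66.9]
FR [444.4 -12.2  87.3]
BkR [546.5 -18.2  88.9]
fcen [470.56777526  33.51384652  80.21159301]
```

```bash
python3 -m handwheel '[[0,0,-0.04,0,0,0,-1],[0,0,-0.10,0,0,0,-1],[0,0,-0.15,0,0,0,-1],[-0.025,0.06,-0.18,0,0,0.1,-1],[-0.05,0.12,-0.18,0,0,0.2,-1],[-0.075,0.175,-0.18,0,0,0.3,-1],[-0.097,0.2275,-0.18,0,0,0.415,-1],[-0.097,0.2275,-0.18,0,0,0.415,-1],[-0.097,0.2275,-0.18,0,0,0.415,-1],[-0.097,0.2275,-0.18,0,0,0.415,-1]]'
python3 - <<'E'
from h import *
shot("wrist","w3");s=read_state();print(s["position"],R.from_quat(s["ee_rot"]).as_matrix().round(4),s["joints"],s["grasp_force"],s["contact_force"])
crop("w3",0,0,512,384,1.55,"w3b")
E
```

```text
clock: 4.08
position: [529.5, 27.3, 207.0]
ee_rot: [0.036, 0.999, -0.0, -0.0]
contact_force: [-0.2, -0.5, -2.2]
gripper_width: 59.5
grasp_force: 66.2
[529.66434591  27.1208384  207.08212359] [[-9.973e-01  7.310e-02 -7.000e-04]
 [ 7.310e-02  9.973e-01 -2.000e-04]
 [ 7.000e-04 -2.000e-04 -1.000e+00]] [ 3.57179093e-01  2.44414109e-01 -2.60172507e-01 -8.11288118e-05
 -1.06690749e+00 -2.00105679e+00] 66.16375923156738 [ 0.64534271  0.2675185  -2.85317738]
```

View pics/w3b.png

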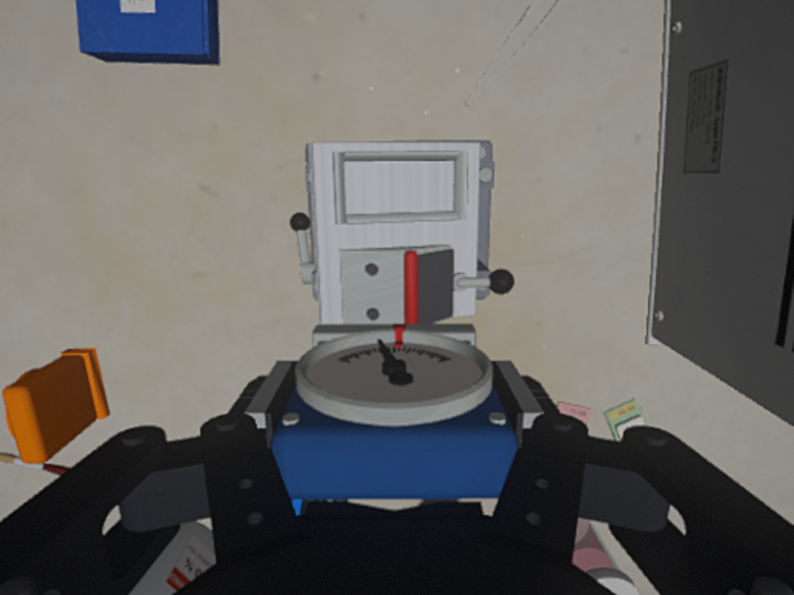

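The wrist view shows the recess from about (334,151) to (467,223), square with the tool. The gauge is still held and its pointer is swinging. I'll fit the recess in 3D.

Run:
```python
from h import *
z=ld("w3");C=cloud(z)
def fit(P):
    c=P.mean(0);n=np.linalg.svd(P-c)[2][2];return c,n*np.sign(n[2])
def win(u0,v0,u1,v1):
    m=np.zeros(C.shape[:2],bool);m[int(v0/1.55):int(v1/1.55)+1,int(u0/1.55):int(u1/1.55)+1]=1;return m&(C[...,2]>0)
fl=C[win(352,166,450,206)];c,n=fit(fl);print("floor",len(fl),c.round(2),n.round(4),"resid",np.std((fl-c)@n),"lean",np.arcsin(np.hypot(*n[:2])))
rg=win(300,135,500,235);d=(C-c)@n
print("hist",np.histogram(d[rg],bins=np.arange(-12,12,1)))
yaw=np.arctan2(-0.0731,.9973)
for yw in (yaw,np.arctan2(n[1],n[0])-np.pi/2):
    ex=np.array([np.cos(yw),np.sin(yw),0]);ex-=n*(ex@n);ex/=np.linalg.norm(ex);ey=np.cross(n,ex)
    print("yaw",np.degrees(yw))
    top=rg&(d>3)&(d<10)
    L=np.stack([(C[top]-c)@ex,(C[top]-c)@ey],-1)
    print(" lip ext",np.percentile(L,[0.3,1,99,99.7],axis=0).round(1).tolist(),cv2.minAreaRect(L.astype(np.float32)))
    pc=(np.percentile(L,1,axis=0)+np.percentile(L,99,axis=0))/2
    print(" seat",(c+ex*pc[0]+ey*pc[1]).round(1))
    rec=cv2.minAreaRect(L.astype(np.float32))[0];print(" seat2",(c+ex*rec[0]+ey*rec[1]).round(1))
    # holder top edges
```

```text
floor 1664 [468.48  35.31  80.52] [ 0.9971 -0.0726  0.0232] resid 6.4140254017923475 lean 1.5476252183369201
hist (array([144, 145, 156, 155, 155, 138, 134, 137, 169, 176, 129, 126, 121,
       152, 226, 127, 124, 123, 141, 146, 153, 148, 141]), array([-12, -11, -10,  -9,  -8,  -7,  -6,  -5,  -4,  -3,  -2,  -1,   0,
         1,   2,   3,   4,   5,   6,   7,   8,   9,  10,  11]))
yaw -4.192163709611173
 lip ext [[-14.9, -71.9], [-14.4, -70.7], [81.8, 73.1], [82.0, 74.6]] ((32.278831481933594, 0.66387939453125), (96.81607818603516, 147.6922149658203), 1.2819099426269531)
 seat [469.3  35.7  46.8]
 seat2 [469.2  35.2  48.2]
yaw -94.16162667017262
 lip ext [[-72.8, -15.7], [-71.3, -15.2], [72.6, 80.5], [73.8, 80.7]] ((0.0786285400390625, 32.28556442260742), (96.81607818603516, 147.6922149658203), 89.96412658691406)
 seat [469.2  34.6  47.9]
 seat2 [469.2  35.2  48.2]
```

```bash
cat > f.py <<'E'
from h import *
z=ld("w3");C=cloud(z)
def win(u0,v0,u1,v1):
    m=np.zeros(C.shape[:2],bool);m[int(v0/1.55):int(v1/1.55)+1,int(u0/1.55):int(u1/1.55)+1]=1;return m&(C[...,2]>50)&(C[...,2]<120)
fl=C[win(355,168,445,203)]
K=np.ones(len(fl),bool)
A=np.c_[fl[:,:2]-[468,34],np.ones(len(fl))]
from scipy.optimize import least_squares
q=least_squares(lambda p:A@p-fl[:,2],[0,-.24,80],loss="soft_l1",f_scale=.5).x
n=np.array([-q[0],-q[1],1]);n/=np.linalg.norm(n);c=np.array([468,34,q[2]])
rs=A@q-fl[:,2];print("floor",len(fl),np.percentile(rs,[2,25,75,98]).round(2),c.round(2),n.round(4),"lean",np.arccos(n[2]),"yaw",np.degrees(np.arctan2(n[1],n[0]))-90)
d=(C-c)@n;rg=win(310,140,490,240)
print(np.histogram(d[rg],bins=np.arange(-4,12,1))[0])
ex=np.array([.9973,-.0731,0]);ex-=n*(ex@n);ex/=np.linalg.norm(ex);ey=np.cross(n,ex)
top=rg&(d>4.5)&(d<9)
L=np.stack([(C[top]-c)@ex,(C[top]-c)@ey],-1);rec=cv2.minAreaRect(L.astype(np.float32));print(len(L),rec)
pr=np.percentile(L,[1,99],axis=0);print(pr)
print("seat",(c+ex*pr[:,0].mean()+ey*pr[:,1].mean()).round(1),(c+ex*rec[0][0]+ey*rec[0][1]).round(1))
E
python3 f.py
```

```text
floor 1355 [-1.49 -0.5   0.5   1.44] [468.    34.    80.36] [0.0066 0.237  0.9715] lean 0.23932682942947683 yaw -1.5844852167778924
[   5   28  440 2322 2069  370   64  146  229  290  446  326   46    1
    0]
1218 ((1.2386035919189453, 0.4616889953613281), (38.27486038208008, 76.61832427978516), 1.3932976722717285)
[[-17.81556563 -37.27918683]
 [ 20.26969704  38.04299484]]
seat [469.3  34.3  80.3] [469.3  34.4  80.3]
```

```bash
cat >> f.py <<'E'
print("yaw fits (deg rel. to tool -4.19):")
for s in(-1,1):
    k=(L[:,0]*s>13.5)&(abs(L[:,1])<33)&(abs(L[:,0])<21);p=np.polyfit(L[k][:,1],L[k][:,0],1);print(" x lip",s,k.sum(),-np.degrees(p[0]),p[1])
    k=(L[:,1]*s>31)&(abs(L[:,0])<14)&(abs(L[:,1])<39.5);p=np.polyfit(L[k][:,0],L[k][:,1],1);print(" y lip",s,k.sum(),np.degrees(p[0]),p[1])
# red guard axis & holder top front-edge
im=z["im"].astype(int);red=(im[...,2]>im[...,1]+70)&(C[...,2]>85)&(C[...,2]<140);red[200:]=0
P=C[red][:,:2];v=cv2.fitLine(P.astype(np.float32),cv2.DIST_HUBER,0,.01,.01).ravel();print("guard",red.sum(),np.degrees(np.arctan2(v[1],v[0])))
H=rg|win(300,135,500,325);H&=abs(d-0)<1.5;
hl=np.stack([(C-c)@ex,(C-c)@ey],-1)
for u in(-28,-24,24,40,60):
    k=H&(abs(hl[...,0]-u)<3);print(u,k.sum(),np.percentile(hl[k][:,1],[1,99]) if k.any() else "")
E
python3 f.py
```

```text
floor 1355 [-1.49 -0.5   0.5   1.44] [468.    34.    80.36] [0.0066 0.237  0.9715] lean 0.23932682942947683 yaw -1.5844852167778924
[   5   28  440 2322 2069  370   64  146  229  290  446  326   46    1
    0]
1218 ((1.2386035919189453, 0.4616889953613281), (38.27486038208008, 76.61832427978516), 1.3932976722717285)
[[-17.81556563 -37.27918683]
 [ 20.26969704  38.04299484]]
seat [469.3  34.3  80.3] [469.3  34.4  80.3]
yaw fits (deg rel. to tool -4.19):
 x lip -1 351 0.6698827176674998 -15.846369454621449
 y lip -1 194 -1.1924706805139647 -35.15449692206969
 x lip 1 350 0.7256554094115113 18.04584248919042
 y lip 1 188 -0.1160331072099631 35.61109823042285
guard 276 -3.4918296
-28 0 
-24 350 [-46.9508246   47.57759607]
24 673 [-47.12289823  47.3444609 ]
40 188 [-47.10322925  48.87664509]
60 90 [-46.96804692  46.78022962]
```

Run:
```python
from h import *
H=np.array(camera_model("wrist")["hand_eye"])
for fn in("w2","w3"):
    z=ld(fn);C=cloud(z);W=z["T"]@np.linalg.inv(H);Q=(C-W[:3,3])@W[:3,:3]
    im=z["im"].astype(int);b,g,r=im[...,0],im[...,1],im[...,2]
    m=(b>r+25)&(np.arange(384)[:,None]>255)&(np.arange(384)[:,None]<325)&(abs(np.arange(512)[None]-254)<72)&(z["dp"]>0)
    P=Q[m];md=np.median(P,0);P=P[abs(P[:,2]-md[2])<2]
    p=np.polyfit(P[:,1],P[:,2],1)
    print(fn,len(P),md.round(1),np.percentile(P,[1,99],axis=0).round(1).tolist(),"slope z/y",p[0], "rect",cv2.minAreaRect(P[:,:2].astype(np.float32)))
    f=np.zeros(m.shape,bool);f[212:219,205:300]=1;P=Q[f&(z["dp"]>0)];P=P[P[:,0]>0];print("foot",len(P),np.median(P,0).round(1),np.percentile(P,[2,98],axis=0).round(1).tolist())
s=read_state();print(s["position"],s["clock"])
```

```text
w2 5931 [  3.4  -0.3 -48.8] [[-8.5, -26.0, -50.5], [9.1, 24.5, -47.0]] slope z/y -0.0020562216514247314 rect ((0.5376605987548828, -0.7435016632080078), (19.33620262145996, 52.04080581665039), 0.17829102277755737)
foot 661 [11.8 -1.7 16.2] [[9.5, -27.7, 3.9], [15.0, 24.2, 21.6]]
w3 5968 [  3.6  -0.7 -48.8] [[-8.2, -26.0, -50.5], [9.2, 24.5, -46.9]] slope z/y -0.0013771347232723406 rect ((0.4304485321044922, -0.6792736053466797), (52.59540557861328, 19.630708694458008), 88.62013244628906)
foot 659 [11.9 -1.7 16.1] [[9.6, -27.7, 3.8], [14.9, 24.1, 21.6]]
[529.66434591  27.1208384  207.08212359] 4.125
```

```bash
cat > plan.py <<'E'
from h import *
import sys
np.set_printoptions(suppress=True,precision=4)
SEAT=np.array([469.1,34.2,80.3]);FT=np.array([.5,-.5,29.0])
def target(theta,h,yaw=np.radians(-4.0)):
    gx=np.array([np.cos(yaw),np.sin(yaw),0]);gy0=np.cross([0,0,1],gx)
    n=np.cos(theta)*np.array([0,0,1])-np.sin(theta)*gy0;gy=np.cross(n,gx)
    Rt=np.c_[-gx,gy,-n];return Rt,SEAT+h*n-Rt@FT
def rel(theta,h,**k):
    s=read_state();R0=R.from_quat(s["ee_rot"]).as_matrix();p0=np.array(s["position"])
    Rt,p=target(theta,h,**k);return (R0.T@(p-p0)/1000).round(4),R.from_matrix(R0.T@Rt).as_rotvec().round(4),p.round(1)
E
python3 - <<'E'
from plan import *
for th,h in((-.24,70),(-.24,20),(-.24,0)):print(h,rel(th,h))
E
```

```text
70 (array([0.0605, 0.0267, 0.0308]), array([ 0.2398, -0.0011, -0.0032]), array([471.3,  58.1, 176.3]))
20 (array([0.0604, 0.0148, 0.0793]), array([ 0.2398, -0.0011, -0.0032]), array([470.4,  46.3, 127.8]))
0 (array([0.0604, 0.01  , 0.0988]), array([ 0.2398, -0.0011, -0.0032]), array([470.1,  41.5, 108.3]))
```

```bash
python3 -m handwheel '[[0.03,0.0135,0.015,0.12,0,-0.003,-1],[0.0605,0.0265,0.031,0.24,0,-0.003,-1],[0.0605,0.0265,0.031,0.24,0,-0.003,-1],[0.0605,0.0205,0.055,0.24,0,-0.003,-1],[0.0605,0.0145,0.079,0.24,0,-0.003,-1],[0.0605,0.0145,0.079,0.24,0,-0.003,-1],[0.0605,0.0145,0.079,0.24,0,-0.003,-1],[0.0605,0.0145,0.079,0.24,0,-0.003,-1]]'
python3 - <<'E'
from plan import *
for h in(20,8,0):print(h,rel(-.24,h))
shot("wrist","w4");shot("scene","s4");s=read_state();print(s["contact_force"],s["position"])
a=cv2.imread("pics/w4.png")[90:330,106:406];b=cv2.imread("pics/s4.png")[120:240,150:300]
cv2.imwrite("pics/m4.png",np.hstack([cv2.resize(a,(400,320),interpolation=3),cv2.resize(b,(400,320),interpolation=3)]))
E
```

```text
clock: 5.12
position: [471.7, 47.5, 129.4]
ee_rot: [0.034, 0.992, -0.119, -0.003]
contact_force: [-0.3, -0.2, -1.5]
gripper_width: 59.4
grasp_force: 66.1
20 (array([ 0.0012, -0.0008,  0.0019]), array([0.0016, 0.0022, 0.0007]), array([470.4,  46.3, 127.8]))
8 (array([ 0.0012, -0.0009,  0.0139]), array([0.0016, 0.0022, 0.0007]), array([470.2,  43.4, 116.1]))
0 (array([ 0.0012, -0.0009,  0.0219]), array([0.0016, 0.0022, 0.0007]), array([470.1,  41.5, 108.3]))
[ 0.1389 -0.3123 -1.5107] [471.2401  47.442  129.1167]
```

View pics/m4.png

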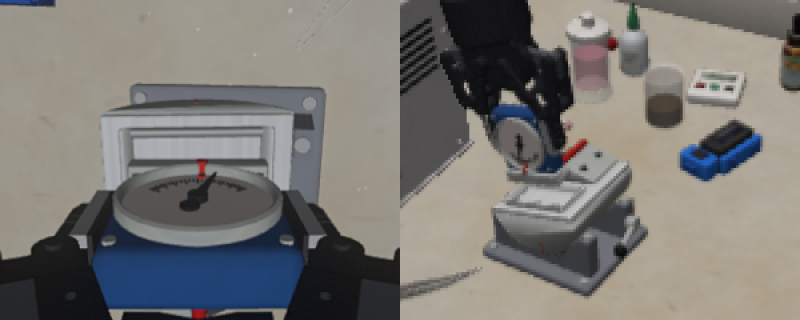

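The left half shows the gauge foot over the recess, square with its lips and centred on it. The pointer is right of the mark, as expected at -0.24. I'll check the lip position in tool coordinates before lowering.

Run:
```python
from plan import *
H=np.array(camera_model("wrist")["hand_eye"]);z=ld("w4");C=cloud(z);W=z["T"]@np.linalg.inv(H);Q=(C-W[:3,3])@W[:3,:3]
m=np.zeros(C.shape[:2],bool);m[90+int(84/1.333*1):90+int(165/1.333),106+int(95/1.333):106+int(300/1.333)]=1;m&=z["dp"]>0
P=Q[m];k=(P[:,2]>35)&(P[:,2]<60)&(abs(P[:,1])<50);P=P[k]
print(np.histogram(P[:,2],bins=np.arange(36,60,1)))
top=np.median(P[(P[:,0]>22)&(P[:,0]<30)],0);print("plate",top)
t=top[2];L=P[(t-P[:,2]>4.5)&(t-P[:,2]<9)]
print("lips",len(L),np.percentile(L,[1,50,99],axis=0).round(1).tolist())
for s in(-1,1):
    q=L[(L[:,1]*s>30)&(L[:,0]<14)];print("side",s,len(q),np.median(q[:,1]) if len(q) else"")
q=L[(abs(L[:,1])<28)];print("front",len(q),np.percentile(q[:,0],[5,50,95]) ,-np.degrees(np.polyfit(q[:,1],q[:,0],1)[0]))
```

```text
(array([   0,    0,    0,    0,    0,    0,   32,  315,  372,  223,  160,
        103,   70,  275, 1557, 1457,  228,   45,   48,   39,   37,   51,
         48]), array([36, 37, 38, 39, 40, 41, 42, 43, 44, 45, 46, 47, 48, 49, 50, 51, 52,
       53, 54, 55, 56, 57, 58, 59]))
plate [25.0645  1.3521 51.4129]
lips 1084 [[4.2, -39.2, 42.7], [18.2, -1.3, 44.5], [21.1, 36.4, 46.8]]
side -1 126 -36.55770578665503
side 1 122 33.86459809524079
front 563 [16.769  19.2966 20.8416] -0.7233757813177775
```

```bash
python3 -m handwheel '[[0.0013,-0.0008,0.004,0,0,-0.005,-1],[0.0013,-0.0008,0.010,0,0,-0.005,-1],[0.0013,-0.0008,0.015,0,0,-0.005,-1],[0.0013,-0.0008,0.019,0,0,-0.005,-1],[0.0013,-0.0008,0.021,0,0,-0.005,-1],[0.0013,-0.0008,0.021,0,0,-0.005,-1],[0.0013,-0.0008,0.021,0,0,-0.005,-1]]'; python3 -c "
from plan import *
print(rel(-.24,0));s=read_state();print(s['contact_force'],s['wrist_torque'])"
```

```text
clock: 6.1
position: [469.0, 41.5, 108.2]
ee_rot: [0.031, 0.992, -0.12, -0.004]
contact_force: [-0.3, 0.3, 0.6]
gripper_width: 59.5
grasp_force: 66.4
(array([-0.0011,  0.0001, -0.0001]), array([-0.    ,  0.0002,  0.0066]), array([470.1,  41.5, 108.3]))
[-0.2969  0.316   0.556 ] [ 0.5169  0.2649 -0.1272]
```

```bash
python3 -m handwheel '[[0,0,0.001,0,0,0,-1],[0,0,0.001,0,0,0,-1],[0,0,0.002,0,0,0,-1],[0,0,0.002,0,0,0,-1]]'; python3 -c "
from plan import *
print(rel(-.24,0));s=read_state();print(s['contact_force'],s['wrist_torque'])
shot('wrist','w5')
H=np.array(camera_model('wrist')['hand_eye']);z=ld('w5');C=cloud(z);W=z['T']@np.linalg.inv(H);Q=(C-W[:3,3])@W[:3,:3]
P=Q[z['dp']>0]
k=(P[:,2]>15)&(P[:,2]<40)&(abs(P[:,1])<45)&(P[:,0]>22)&(P[:,0]<30);print('plate z in tool',k.sum(),np.median(P[k][:,2]),np.polyfit(P[k][:,1],P[k][:,2],1))
im=cv2.imread('pics/w5.png')[110:290,126:386];cv2.imwrite('pics/m5.png',cv2.resize(im,None,fx=3,fy=3,interpolation=3))
"
```

```text
clock: 6.6
position: [469.1, 41.5, 108.1]
ee_rot: [0.031, 0.992, -0.12, -0.004]
contact_force: [-8.8, 4.6, 13.7]
gripper_width: 59.4
grasp_force: 68.1
(array([-0.001 ,  0.0001, -0.0002]), array([-0.0003,  0.0013,  0.0068]), array([470.1,  41.5, 108.3]))
[-8.8089  4.6205 13.6703] [ 0.9096  2.2929 -0.5542]
plate z in tool 1125 30.38766494069174 [-0.006  32.0104]
```

View pics/m5.png

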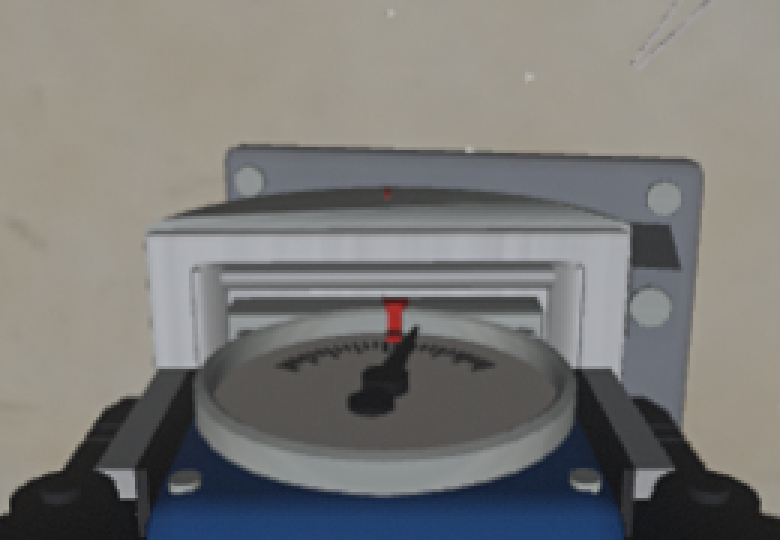

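The picture shows the foot within the recess and centred sideways; its top edge runs (228,300)–(546,300) and the front lip is at about y=275. The -x reaction suggests it is riding on the rear bevel, so I'll check the front gap.

```bash
python3 -c "
from plan import *
H=np.array(camera_model('wrist')['hand_eye']);z=ld('w5');C=cloud(z);W=z['T']@np.linalg.inv(H);Q=(C-W[:3,3])@W[:3,:3]
P=Q[z['dp']>0];P=P[(abs(P[:,1])<24)&(P[:,0]>8)&(P[:,0]<34)&(P[:,2]>8)&(P[:,2]<45)]
for x in np.arange(9,33,1):
    k=abs(P[:,0]-x)<.5
    if k.sum()>5: print(x,k.sum(),np.percentile(P[k][:,2],[10,50,90]).round(1))
v=Q[150:215,254];print(np.c_[np.arange(150,215),v][::2].round(1))
s=read_state();print(s['position'])
"
```

```text
9 6 [16.6 16.9 17.2]
10 29 [ 8.1 16.5 17.7]
11 165 [ 8.5 16.8 29.2]
12 554 [16.2 22.7 28.8]
13 52 [ 8.3  9.1 10. ]
14 156 [ 8.4 23.8 25.2]
15 109 [ 8.8 22.6 23.3]
16 118 [10.4 21.6 22.7]
17 136 [21.2 21.9 22.5]
18 316 [21.3 23.1 28.8]
19 223 [22.2 27.9 29.4]
20 145 [28.1 28.7 29.4]
21 116 [28.  29.1 29.6]
22 140 [27.9 28.7 29.6]
23 155 [28.2 29.  29.8]
24 518 [29.9 35.9 43.2]
[[150.   36.7  -0.6 110.4]
 [152.   34.8  -0.6 111.5]
 [154.   33.2  -0.6 111.1]
 [156.   31.5  -0.6 111.3]
 [158.   29.7  -0.6 111.5]
 [160.   29.3  -0.6 102.9]
 [162.   28.   -0.6 100.7]
 [164.   26.8  -0.6  98.2]
 [166.   24.8  -0.6  99.9]
 [168.   23.3  -0.6  99.2]
 [170.   21.7  -0.6  98.7]
 [172.   24.2  -0.6  77.4]
 [174.   24.3  -0.6  69.3]
 [176.   24.1  -0.6  63.2]
 [178.   23.9  -0.6  57.2]
 [180.   24.1  -0.6  50.2]
 [182.   23.6  -0.6  46.1]
 [184.   23.9  -0.7  39.2]
 [186.   23.7  -0.7  35. ]
 [188.   23.6  -0.7  30.2]
 [190.   22.7  -0.7  29. ]
 [192.   21.4  -0.7  29.2]
 [194.   20.4  -0.7  28.3]
 [196.   19.2  -0.7  28.5]
 [198.   18.6  -0.7  26. ]
 [200.   18.7  -0.7  21.5]
 [202.   17.4  -0.7  21.9]
 [204.   16.2  -0.7  21.8]
 [206.   14.   -0.7  24.9]
 [208.   11.6  -0.7  28.8]
 [210.   16.3  -0.7  10.6]
 [212.   16.   -0.7   8.1]
 [214.   14.6  -0.7   8.9]]
[469.0958  41.4784 108.1497]
```

The foot is flush: its underside is at 29.0 mm in tool z and the recess floor level at 28.8 mm, with about 1.4 mm front gap. Now I'll rock it about the seat by +0.168, to about -0.072.

```bash
python3 -m handwheel '[[0.0001,-0.0006,0,-0.021,0,0,-1],[0.0002,-0.0012,0,-0.042,0,0,-1],[0.0003,-0.0024,0.0001,-0.084,0,0,-1],[0.0004,-0.0037,0.0002,-0.126,0,0,-1],[0.0005,-0.0044,0.0003,-0.15,0,0,-1],[0.0005,-0.0049,0.0003,-0.168,0,0,-1],[0.0005,-0.0049,0.0003,-0.168,0,0,-1],[0.0005,-0.0049,0.0003,-0.168,0,0,-1],[0.0005,-0.0049,0.0003,-0.168,0,0,-1],[0.0005,-0.0049,0.0003,-0.168,0,0,-1]]' && python3 -m handwheel '[[0,0,0,0,0,0,-1],[0,0,0,0,0,0,-1],[0,0,0,0,0,0,-1],[0,0,0,0,0,0,-1],[0,0,0,0,0,0,-1],[0,0,0,0,0,0,-1],[0,0,0,0,0,0,-1],[0,0,0,0,0,0,-1],[0,0,0,0,0,0,-1],[0,0,0,0,0,0,-1]]'
cat > rd.py <<'E'
from plan import *
import sys
fn=sys.argv[1];shot("wrist",fn);s=read_state();M=R.from_quat(s["ee_rot"]).as_matrix();print("tool lean",-np.arcsin(M[2,1]),"z-dir",M[:,2].round(4),s["contact_force"],s["wrist_torque"])
H=np.array(camera_model('wrist')['hand_eye']);z=ld(fn);C=cloud(z);W=z['T']@np.linalg.inv(H);Q=(C-W[:3,3])@W[:3,:3]
P=Q[z['dp']>0];P=P[(abs(P[:,1])<40)&(P[:,0]>20.5)&(P[:,0]<22.7)&(P[:,2]>22)&(P[:,2]<36)]
print("plate z",len(P),np.median(P[:,2]),"slope",np.polyfit(P[:,1],P[:,2],1)[0])
im=cv2.imread(f'pics/{fn}.png')[195:260,204:304];cv2.imwrite(f'pics/{fn}c.png',cv2.resize(im,None,fx=8,fy=8,interpolation=3))
E
python3 rd.py w6
```

```text
clock: 7.9
position: [468.8, 36.6, 108.8]
ee_rot: [0.031, 0.999, -0.036, -0.001]
contact_force: [-3.9, 2.3, 11.8]
gripper_width: 59.2
grasp_force: 67.3
clock: 9.15
position: [468.8, 36.7, 108.8]
ee_rot: [0.031, 0.999, -0.036, -0.001]
contact_force: [-3.9, 2.3, 10.6]
gripper_width: 59.3
grasp_force: 67.3
tool lean 0.07153700874252812 z-dir [-0.0041 -0.0714 -0.9974] [-3.9027  3.2514 10.6376] [ 0.5931  1.4353 -0.1312]
plate z 483 28.746930261601733 slope -0.001002107304230294
```

View pics/w6c.png

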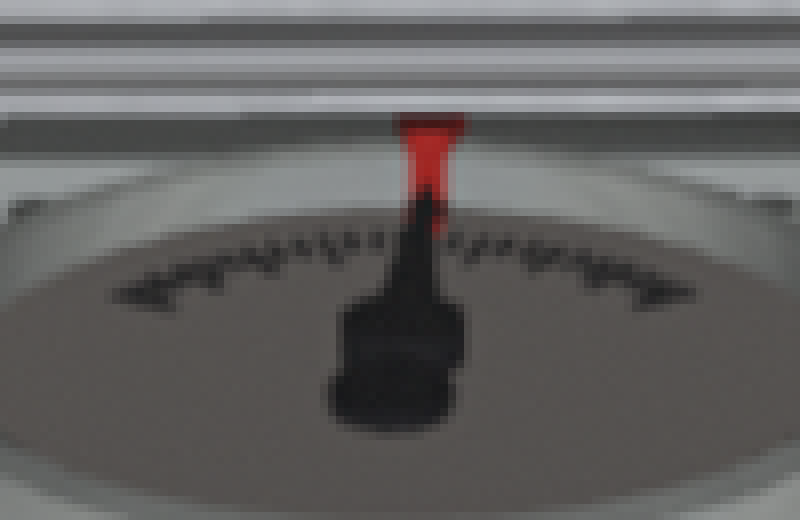

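The crop shows the pointer tip at about (426,190), on the red mark, whose body is centred at about (428,180). That is within roughly 0.01 rad. I'll take one subpixel check.

Run:
```python
from h import *
for fn in("w2","w6"):
    im=ld(fn)["im"].astype(float);b,g,r=im[...,0],im[...,1],im[...,2];u=np.arange(240,272)
    print(fn)
    for v in range(210,250,1):
        w=(r-g)[v,240:272].clip(25)-25;k=(75-r[v,240:272]).clip(0)
        # dark pointer: restrict
        if v<222: print(v,"red",(w*u).sum()/max(w.sum(),1),w.sum().round(),end=" ")
        if v>=217 and (v<224 or v>=230): kk=k*(abs(u-256)<(4 if v<224 else 12));print(v,"dark",(kk*u).sum()/max(kk.sum(),1),kk.sum().round())
        elif v<222: print()
```

```text
w2
210 red 258.6136363636364 88.0 
211 red 257.56711409395973 298.0 
212 red 257.14935064935065 462.0 
213 red 257.08167770419425 453.0 
214 red 257.0558375634518 394.0 
215 red 257.0869565217391 368.0 
216 red 257.09589041095893 365.0 
217 red 257.06613756613757 378.0 217 dark 0.0 0.0
218 red 257.02570694087404 389.0 218 dark 0.0 0.0
219 red 257.12698412698415 315.0 219 dark 254.0 33.0
220 red 257.5981308411215 107.0 220 dark 254.3013698630137 73.0
221 red 257.6666666666667 33.0 221 dark 254.99328859060404 149.0
222 dark 253.9609375 128.0
223 dark 253.91735537190084 121.0
230 dark 253.93729372937293 303.0
231 dark 253.953216374269 342.0
232 dark 254.10526315789474 475.0
233 dark 254.04434250764527 654.0
234 dark 253.8613037447989 721.0
235 dark 253.99583911234396 721.0
236 dark 253.8884239888424 717.0
237 dark 253.8985507246377 690.0
238 dark 253.8529862174579 653.0
239 dark 253.86861313868613 685.0
240 dark 253.86409155937054 699.0
241 dark 253.9171348314607 712.0
242 dark 253.9874826147427 719.0
243 dark 253.90728476821192 755.0
244 dark 253.84645161290322 775.0
245 dark 253.86518
[... 696 characters left out ...]
ark 255.69655172413792 145.0
230 dark 254.94773519163763 287.0
231 dark 254.67889908256882 327.0
232 dark 254.0728476821192 453.0
233 dark 254.02225755166933 629.0
234 dark 253.75602836879432 705.0
235 dark 253.80758426966293 712.0
236 dark 253.8326241134752 705.0
237 dark 253.85779122541604 661.0
238 dark 253.8356807511737 639.0
239 dark 253.79514415781486 659.0
240 dark 253.63677130044843 669.0
241 dark 252.98468606431854 653.0
242 dark 252.46879535558782 689.0
243 dark 252.4786795048143 727.0
244 dark 252.44504748982362 737.0
245 dark 252.4245810055866 716.0
246 dark 252.3491577335375 653.0
247 dark 252.41538461538462 520.0
248 dark 252.5040322580645 248.0
249 dark 252.57142857142858 14.0
```

```bash
python3 -m handwheel '[[0,0.00015,0,0.005,0,0,-1],[0,0.00015,0,0.005,0,0,-1],[0,0.00015,0,0.005,0,0,-1],[0,0.00015,0,0.005,0,0,-1],[0,0.00015,0,0.005,0,0,-1],[0,0.00015,0,0.005,0,0,-1],[0,0.00015,0,0.005,0,0,-1],[0,0.00015,0,0.005,0,0,-1],[0,0.00015,0,0.005,0,0,-1],[0,0.00015,0,0.005,0,0,-1]]' && python3 -m handwheel '[[0,0,0,0,0,0,-1],[0,0,0,0,0,0,-1],[0,0,0,0,0,0,-1],[0,0,0,0,0,0,-1],[0,0,0,0,0,0,-1],[0,0,0,0,0,0,-1]]'
python3 rd.py w7
python3 - <<'E'
from h import *
im=ld("w7")["im"].astype(int);print(im[214:223,252:263,2]);print((im[...,2]-im[...,1])[214:223,252:263])
E
```

```text
clock: 10.45
position: [468.8, 36.8, 108.8]
ee_rot: [0.031, 0.999, -0.038, -0.001]
contact_force: [-4.2, 3.4, 10.6]
gripper_width: 59.6
grasp_force: 67.5
clock: 11.2
position: [468.8, 36.8, 108.8]
ee_rot: [0.031, 0.999, -0.038, -0.001]
contact_force: [-4.7, 2.6, 11.1]
gripper_width: 59.3
grasp_force: 67.5
tool lean 0.0765607383504868 z-dir [-0.0044 -0.0764 -0.9971] [-4.3086  2.5051 10.3416] [ 0.6707  1.4176 -0.1745]
plate z 486 28.685053698517244 slope 3.8899230801204674e-05
[[130 129 138 155 160 160 161 151 134 125 127]
 [139 139 143 155 160 160 161 152 140 136 137]
 [139 139 143 155 161 160 161 154 143 139 139]
 [140 138 144 157 150 142 155 156 144 139 139]
 [141 140 146 158 123  86 133 152 145 141 141]
 [142 142 139 141  98  43  97 130 139 142 142]
 [130 130 115  87  50  26  60  86 117 128 129]
 [ 97  99  88  57  30  26  51  72  91  97  96]
 [ 87  87  77  52  26  31  66  82  86  85  85]]
[[ -5  -7  20  81 120 120 120  89  17  -8  -5]
 [ -6  -7   9  68 118 122 119  72   9  -8  -5]
 [ -5  -7  10  68 119 124 119  71   9  -7  -5]
 [ -5  -7  11  69 111 107 116  72  10  -7  -5]
 [ -5  -7  12  70  86  56  95  69  10  -7  -4]
 [ -5  -7  10  61  62  14  64  55   6  -7  -5]
 [ -4  -5   8  30  22  -2  32  34   0  -6  -4]
 [  2   1  15  18   2  -2  22  29   7   1   0]
 [  4   3  16  17  -2   1  33  28   9   3   3]]
```

View pics/w7c.png

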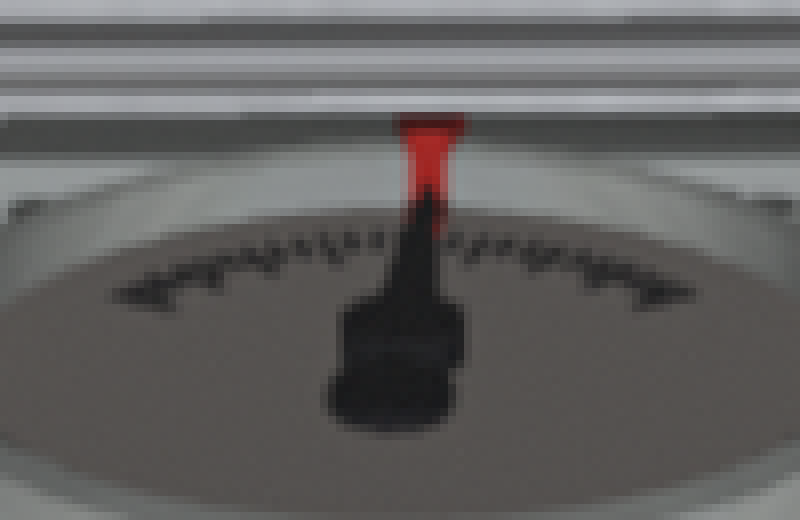

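The tip is now symmetric on the mark: tip column 257.0 against mark column 257.03. The foot is flush (28.7 mm against 29 mm, no tilt), pressed with about 10 N and still gripped.

```bash
python3 -c "
from bench import *
print(job_done())"
```

```text
the job is handed in; nothing more can be done
None
```

The job is handed in: the blue gauge is still gripped and flush in its recess, and the arm holds the holder at about −0.077 rad with the pointer resting on the red mark.

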